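# Feel the end float of two gear-unit shafts and flag the slack one

## Robot

A 7-joint arm with a two-finger parallel gripper is mounted at the origin on a cart in front of the work surface, level with it; the furniture and walls round the work are solid. World frame = base frame: x ahead of the robot, y to its left, z up, the work surface at z = 0. Lengths are in mm, angles in rad, forces in N, time in s.
With the tool pointing down it reaches from about 425 to 875 mm from the base axis. Payload 4.7 kg.
Tool frame: the origin (TCP) lies midway between the tips of the shut fingers; the grasp point (between the pads) lies 19 mm behind it; z points along the fingers, y is the line along which they close (so a half turn about z gives the same grasp; the last joint's range is limited). The gripper opens to 87 mm and grips with 3 to 60 N. Pads are 19 mm wide; open, the fingers measure 117 mm over their backs; the gripper's body (75 mm by 190 mm) begins 51 mm behind the grasp point.
Start: joints at [-1.087, 0.321, -0.07, 1.45, 0.023, 1.371, -0.057], TCP at [294.289, 579.586, 222.587] pointing down, gripper open.
Joint ranges: [-2.86, 2.86], [-0.3, 2.09], [-1.38, 1.24], [0.06, 2.45], [-1.56, 4.7], [0.09, 2.05], [-2.69, 2.69]. Speed limits (rad/s): [2.57, 2.57, 3.14, 3.14, 3.14, 3.14, 3.14].

## Interface

Orientations are given as [roll, pitch, yaw] about the fixed x, y, z axes, in that order (R = Rz(yaw) Ry(pitch) Rx(roll)).
In Python, from workcell import ctrl gives the robot as it stands.
- The arm moves only by the tool crank_tcp, called after "Call:" by a JSON object that holds its "method" and its "body". Schema: {"type":"object","properties":{"increments":{"type":"array","items":{"type":"number"},"minItems":6,"maxItems":120},"jaw":{"type":"number"},"force":{"type":"number"},"only":{"type":"string"},"quiet":{"type":"boolean"},"lines":{"type":"string"}},"required":["increments"],"additionalProperties":false}. increments is one flat list of numbers that holds 1 to 20 rows one after another, with no inner brackets; each row has 6 numbers: dx, dy, dz in mm, then a rotation vector rx, ry, rz in rad; each row shifts and turns the commanded pose from where the row before left it, along the tool's axes as they then stand; what a row does not reach is not made up. A row lasts 1/12 s, in which the tool goes at most 41.7 mm and 0.125 rad, less where a joint would pass 70% of its speed; a pose out of reach is approached as far as the arm can. jaw is the finger opening in mm, set as the call begins (left out keeps the last). The fingers move at their own pace and stop on an object; force is the grip in N (left out, the last holds). Time passes only in rows, so rows that do not move let the fingers close. The tool returns the time, the measured TCP pose, the force, the opening and the grip force at its end. only (a regular expression) keeps the lines of the reply that match it, lines (a string "A,B") keeps lines A to B, and quiet returns only ok. Input that does not fit is refused with a message, and nothing moves.
- ctrl.read_state(): the state, without advancing time (a new reading comes with each control period).
- ctrl.get_image(name): name is "scene" or "top"; returns the picture (384x512x3 uint8, red, green, blue); there is no depth.
- ctrl.camera_info(name): a dict with "fovy" (degrees; the focal length in pixels is half the picture's height over the tangent of half this angle, whatever the lens; pixels are square), "cx", "cy" (the principal point, pixels), "world_from_camera" (4x4, takes a point from camera to world coordinates). Camera axes: x right, y down, z forward; pixel columns grow to the right and rows downward; lengths in mm; the calibration is good to about 2 mm. A picture is of the moment at which its call begins. camera_info takes no time and is no camera call.
- ctrl.close_job(): hands the job in; it is judged then, once.
The state is a dict: "time": time; "q": joint angles; "qvel": joint speeds; "effort": joint torques, N m; "position": TCP position; "tcp_rot": TCP orientation; "wrist_force": force on the tool from outside, world axes, zero at the start; "wrist_torque": the same for the moment, N m; "grip_width": finger opening in mm; "grip_force": force on a finger pad.
Only numpy, scipy, OpenCV 4.12 (cv2) and the standard library are available. Lean on these libraries where they do the work, as an engineer would, in place of code of your own. Each camera call takes 0.05 s, during which the arm holds its last target. There are 200 camera calls.

## Task

Check the end float of the two gear units on the desk, the left one first and then the right: on each, take the black hub, push the shaft in until it bears firmly on its inner stop, then pull it out until it bears firmly on its outer stop, holding it there for about half a second each time with about 8 newtons and never more than 18. To show which unit is slack, finally leave the shaft with the larger float pulled fully out and the other one pushed fully in, both let go, without disturbing the other things on the desk.

Things in the scene. Friction and masses are not known exactly. Their poses are not given: they have to be found in the camera images.
- unit_a: One of two like gear units, fixed; which is left (+y) varies. Grey ribbed case 62 long, 60 wide, top 90 mm up; foot plate 88x78x8 mm. Origin: centre of the foot's underside. x axis: from the shaft side to the back (in), z up. Shaft leaves the -x side, axis 70 mm up; boss ends at x = -42 mm. Free float: under 6 mm on one unit, over 12 mm on the other; unknown which.
- shaft_a: Sliding shaft of unit_a with its black knurled hub, a cylinder 24 mm thick, 30 mm long along the unit's x, on a 10 mm steel shaft; pinch the hub from above. Origin: hub centre, 70 mm up; axes as the unit's. Slides along x only (+x in, -x out), hub between unit x = -78 and -100 mm; no turning. Drag under 2 N. Starts between its stops, whose places differ and are unknown.
- unit_b: One of two like gear units, fixed; which is left (+y) varies. Grey ribbed case 62 long, 60 wide, top 90 mm up; foot plate 88x78x8 mm. Origin: centre of the foot's underside. x axis: from the shaft side to the back (in), z up. Shaft leaves the -x side, axis 70 mm up; boss ends at x = -42 mm. Rubber buffers inside, out of sight, end the float; they yield about 1 mm per 5 N.
- shaft_b: Sliding shaft of unit_b with its black knurled hub, a cylinder 24 mm thick, 30 mm long along the unit's x, on a 10 mm steel shaft; pinch the hub from above. Origin: hub centre, 70 mm up; axes as the unit's. Slides along x only (+x in, -x out), hub between unit x = -78 and -100 mm; no turning. Drag under 2 N. Starts between its stops, whose places differ and are unknown.
- tape_roll: Bystander: dark roll of tape lying flat, 57 x 54 x 19 mm, between the units. Origin: centre of its underside.
- screwdriver: Bystander: black-handled screwdriver, 174 mm long, 26 mm thick, lying on the desk in front of the left unit. Origin: centre of its underside.
- power_brick: Bystander: black power brick 48 x 105 x 30 mm, lying between the units. Origin: centre of its underside.

How it is judged (in metres and radians):
On the way, in this order (a step that is already met when the one before it is completed fails the run):
1. the left unit's shaft is held against its inner stop with more than 3.5 N for 0.2 s (((world y of unit_a above -0.01 m and (contact force between shaft_a and unit_a above 3.5 N and x of shaft_a in the frame of unit_a above -0.0885 m)) or (world y of unit_b above -0.01 m and (contact force between shaft_b and unit_b above 3.5 N and x of shaft_b in the frame of unit_b above -0.089 m)))), for 0.2 s.
2. the left unit's shaft is held against its outer stop with more than 3.5 N for 0.2 s (((world y of unit_a above -0.01 m and (contact force between shaft_a and unit_a above 3.5 N and x of shaft_a in the frame of unit_a below -0.0885 m)) or (world y of unit_b above -0.01 m and (contact force between shaft_b and unit_b above 3.5 N and x of shaft_b in the frame of unit_b below -0.089 m)))), for 0.2 s.
3. the right unit's shaft is held against its inner stop with more than 3.5 N for 0.2 s (((world y of unit_a below -0.01 m and (contact force between shaft_a and unit_a above 3.5 N and x of shaft_a in the frame of unit_a above -0.0885 m)) or (world y of unit_b below -0.01 m and (contact force between shaft_b and unit_b above 3.5 N and x of shaft_b in the frame of unit_b above -0.089 m)))), for 0.2 s.
4. the right unit's shaft is held against its outer stop with more than 3.5 N for 0.2 s (((world y of unit_a below -0.01 m and (contact force between shaft_a and unit_a above 3.5 N and x of shaft_a in the frame of unit_a below -0.0885 m)) or (world y of unit_b below -0.01 m and (contact force between shaft_b and unit_b above 3.5 N and x of shaft_b in the frame of unit_b below -0.089 m)))), for 0.2 s.
At the end, for the whole second after the job is handed in: The shaft with the larger float rests within 2 mm of its outer stop, the other shaft within 2 mm of its inner stop, both at rest and let go (x of shaft_b in the frame of unit_b below -0.094 m and x of shaft_a in the frame of unit_a above -0.088 m and linear speed of each of shaft_a, shaft_b below 0.005 m/s); the robot touches nothing.
It fails at once if a shaft is forced against a stop with more than 18 N (contact force between shaft_a and unit_a above 18 N or contact force between shaft_b and unit_b above 18 N).
It fails at once if a bystander (tape roll, screwdriver, power brick) is moved by more than 15 mm (distance of any of tape_roll, screwdriver, power_brick from where it was at the start of the episode above 0.015 m).
It also fails if it takes over 72 s, if anything falls off the work surface, if the arm or the gripper's body presses on something with over 40 N, if the wrist force passes 120 N, or if a joint passes its speed limit or range.

## Working session

There is one attempt and no reset: what is moved stays moved. The work goes in short steps, Python scripts to look and compute and a tool call to move; the robot and the scene stay as the last step left them, time stands still between calls to the robot, and variables do not carry over. Pictures are saved under pics/ and viewed, at most 10 in all, crops included, and the job is handed in when it is done.

```bash
mkdir -p pics; ls
```

Run:
```python
from workcell import ctrl
import cv2,numpy as np
for n in("scene","top"):
    cv2.imwrite(f"pics/{n}0.png",ctrl.get_image(n)[:,:,::-1])
    i=ctrl.camera_info(n);print(n,i["fovy"],i["cx"],i["cy"]);print(np.round(i["world_from_camera"],3).tolist())
s=ctrl.read_state();print(s)
```

```text
pics
scene 48.323537513229766 250.19328566765142 190.34285539387596
[[0.866, -0.237, 0.44, 115.863], [-0.5, -0.408, 0.764, -695.252], [-0.001, -0.882, -0.471, 498.27], [0.0, 0.0, 0.0, 1.0]]
top 42.29494408649461 265.4920458961001 182.86018930011483
[[0.018, -0.995, 0.1, 410.369], [-1.0, -0.017, 0.008, 16.153], [-0.006, -0.1, -0.995, 1220.321], [0.0, 0.0, 0.0, 1.0]]
{'time': 0.1, 'q': array([-1.08687816,  0.32178719, -0.07008342,  1.45153665,  0.02261143,
        1.37080445, -0.05691432]), 'qvel': array([-0.0005056 ,  0.00133305, -0.0004308 , -0.00026913,  0.00152274,
        0.00039994,  0.00118019]), 'effort': array([ 5.23414997e-05, -4.92572629e+01, -4.05492643e-01, -3.13398778e+01,
       -6.39691134e-02,  3.94059252e-02,  6.59093848e-05]), 'position': array([294.09595858, 579.11082311, 221.55420778]), 'tcp_rot': array([-3.13984698e+00,  1.03812207e-04,  2.67178880e+00]), 'wrist_force': array([-0.00883904, -0.45388812,  0.51331906]), 'wrist_torque': array([-0.02053209, -0.07464541, -0.03839311]), 'grip_force': 0.0, 'grip_width': 87.02545721047152}
```

View pics/top0.png

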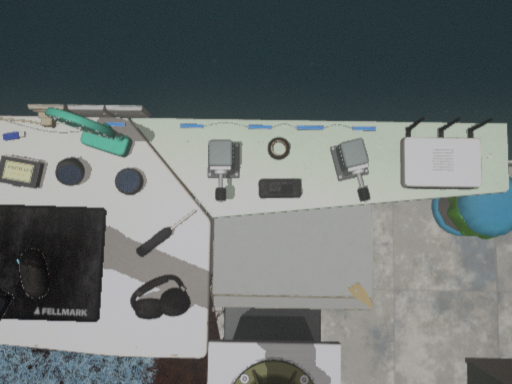

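View pics/scene0.png

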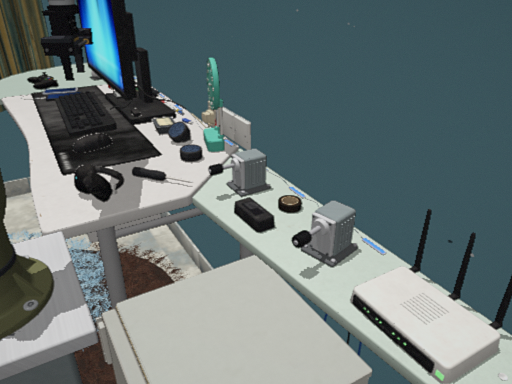

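The top view shows the left unit near pixel (222,158) with its hub at (221,194). The right unit is near (351,158) with its hub at (363,193). I'll enlarge this area to measure it.

Create h.py:
```python
from workcell import ctrl
import numpy as np,cv2
def ray(n,u,v):
    i=ctrl.camera_info(n);f=192/np.tan(np.radians(i["fovy"])/2);T=np.array(i["world_from_camera"])
    return T[:3,3],T[:3,:3]@np.array([(u-i["cx"])/f,(v-i["cy"])/f,1])
def onz(n,u,v,z):
    o,d=ray(n,u,v);return o+d*(z-o[2])/d[2]
def proj(n,p):
    i=ctrl.camera_info(n);f=192/np.tan(np.radians(i["fovy"])/2);T=np.array(i["world_from_camera"])
    c=T[:3,:3].T@(np.array(p)-T[:3,3]);return i["cx"]+f*c[0]/c[2],i["cy"]+f*c[1]/c[2]
```

Run:
```python
from h import *
print({k:v for k,v in ctrl.camera_info("top").items() if k!="world_from_camera"})
im=cv2.imread("pics/top0.png")
a=cv2.resize(im[130:210,195:275],None,fx=5,fy=5,interpolation=cv2.INTER_CUBIC)
b=cv2.resize(im[130:210,310:390],None,fx=5,fy=5,interpolation=cv2.INTER_CUBIC)
cv2.imwrite("pics/c1.png",np.hstack([a,b]))
for n,p in dict(left=(221,194),right=(363,193)).items(): print(n,onz("top",*p,76))
```

```text
{'fovy': 42.29494408649461, 'cx': 265.4920458961001, 'cy': 182.86018930011483}
left [497.73470765 127.89315453  76.        ]
right [ 505.77030583 -200.13873119   76.        ]
```

View pics/c1.png

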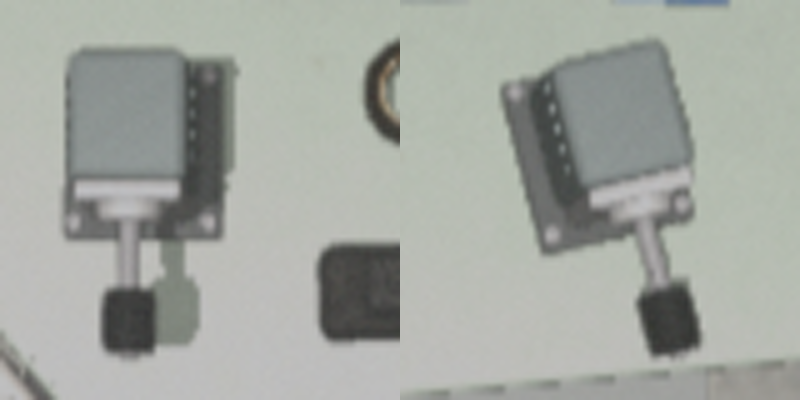

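Run:
```python
from h import *
def L(a,z): return onz("top",194.6+a[0]/5,129.6+a[1]/5,z)
def R(a,z): return onz("top",309.6+(a[0]-400)/5,129.6+a[1]/5,z)
def yaw(p,q): d=q-p;return round(float(np.arctan2(d[1],d[0])),3),round(float(np.linalg.norm(d)))
print("L hub",L((129,321),71),"boss",L((128,210),70))
print("L casetop",yaw(L((68,178),90),L((70,52),90)),yaw(L((184,178),90),L((186,52),90)),"w",yaw(L((186,120),90),L((68,120),90)))
print("L shaft",yaw(L((129,321),71),L((127,185),75)),"foot front",yaw(L((222,239),8),L((65,239),8)))
print("L top centre",L((127,113),90))
print("R hub",R((670,320),71))
print("R case",yaw(R((692,160),90),R((660,42),90)),yaw(R((590,190),90),R((553,72),90)))
print("R foot left",yaw(R((545,255),8),R((503,85),8)),"shaft",yaw(R((670,320),71),R((640,200),72)))
print("R hub edges",yaw(R((655,357),70),R((640,292),70)),yaw(R((700,345),70),R((688,283),70)))
print("R top c",R((624,116),90))
for h in (L((129,321),71),R((670,320),71)): print(proj("scene",[h[0],h[1],70]))
```

```text
L hub [498.55796517 129.78861107  71.        ] boss [550.61545565 131.76050516  70.        ]
L casetop (0.014, 59) (0.009, 59) w (1.588, 54)
L shaft (0.036, 63) foot front (1.588, 77)
L top centre [593.19028968 131.43066305  90.        ]
R hub [ 504.81536358 -202.4710659    71.        ]
R case (0.261, 57) (0.304, 57)
R foot left (0.245, 87) shaft (0.247, 57)
R hub edges (0.226, 31) (0.188, 29)
R top c [ 597.02048142 -177.89772158   90.        ]
(np.float64(215.79291568862305), np.float64(169.27934654675425))
(np.float64(302.1754930990664), np.float64(238.723615083151))
```

Add to h.py:
```python
from scipy.spatial.transform import Rotation as Ro
def togo(x,y,z,yaw):
    s=ctrl.read_state();R=Ro.from_euler("xyz",s["tcp_rot"]);G=Ro.from_euler("xyz",[np.pi,0,yaw])
    print("to go",np.round(R.inv().apply(np.array([x,y,z])-s["position"]),1),np.round((R.inv()*G).as_rotvec(),3),"q",np.round(s["q"],2))
```

```text
(no output)
```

Call:
{"method": "crank_tcp", "body": {"increments": [0,0,0,0,0,-0.0974,0,0,0,0,0,-0.0974,0,0,0,0,0,-0.0974,0,0,0,0,0,-0.0974,0,0,0,0,0,-0.0974], "jaw": 60, "force": 20}}

```text
time: 0.52
position: [294.1, 579.3, 221.9]
tcp_rot: [-3.141, -0.0, -3.119]
wrist_force: [0.6, 0.2, 0.6]
grip_width: 64.0
grip_force: 0.0
```

Call:
{"method": "crank_tcp", "body": {"increments": [-12.3,-28.3,0,0,0,0,-12.3,-28.3,0,0,0,0,-12.3,-28.3,0,0,0,0,-12.3,-28.3,0,0,0,0,-12.3,-28.3,0,0,0,0,-12.3,-28.3,0,0,0,0,-12.3,-28.3,0,0,0,0,-12.3,-28.3,0,0,0,0,-12.3,-28.3,0,0,0,0,-12.3,-28.3,0,0,0,0,-12.3,-28.3,0,0,0,0,-12.3,-28.3,0,0,0,0,-12.3,-28.3,0,0,0,0,-12.3,-28.3,0,0,0,0,-12.3,-28.3,0,0,0,0,-12.3,-28.3,0,0,0,0]}}

```text
time: 1.85
position: [499.0, 128.7, 222.3]
tcp_rot: [-3.142, -0.0, -3.124]
wrist_force: [0.5, -0.1, 0.8]
grip_width: 59.6
grip_force: 0.0
```

```bash
python3 -c "
from h import *
togo(498.6,129.8,51,3.1586)"
```

```text
to go [  0.3   1.1 171.3] [-0. -0.  0.] q [-0.53  0.03  0.23  1.79 -0.01  1.32  1.29]
```

Call:
{"method": "crank_tcp", "body": {"increments": [0,1,15,0,0,0,0,0,15,0,0,0,0,0,15,0,0,0,0,0,15,0,0,0,0,0,15,0,0,0,0,0,15,0,0,0,0,0,15,0,0,0,0,0,15,0,0,0,0,0,10,0,0,0,0,0,0,0,0,0,0,0,0,0,0,0]}}

```text
time: 2.77
position: [498.5, 131.1, 92.2]
tcp_rot: [-3.141, -0.001, -3.124]
wrist_force: [0.2, 0.5, 1.0]
grip_width: 60.2
grip_force: 0.0
```

Run:
```python
from h import *
togo(498.6,129.8,51,3.1586)
im=ctrl.get_image("top")[:,:,::-1];a=cv2.resize(im[130:230,180:280],None,fx=4,fy=4,interpolation=cv2.INTER_CUBIC)
im=ctrl.get_image("scene")[:,:,::-1];b=cv2.resize(im[110:210,165:265],None,fx=4,fy=4,interpolation=cv2.INTER_CUBIC)
cv2.imwrite("pics/c2.png",np.hstack([a,b]))
```

```text
to go [-0.2 -1.3 41.2] [-0.    -0.001  0.   ] q [-0.52  0.14  0.23  1.94 -0.04  1.06  1.31]
```

View pics/c2.png

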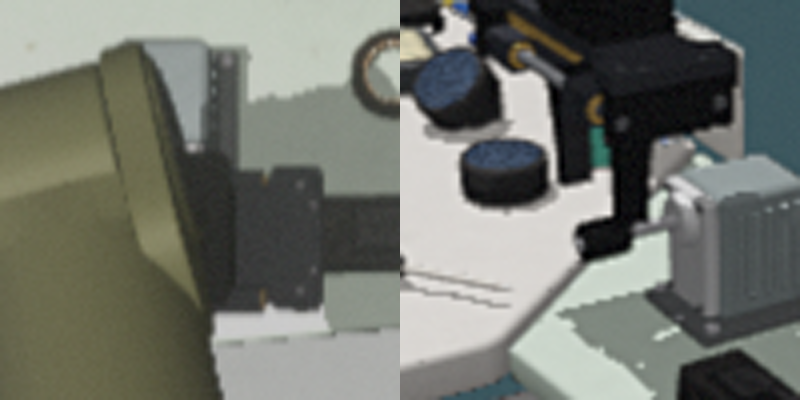

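The scene crop shows the two fingers on either side of the left hub, which is near crop (605,240). Nothing is touching, so I'll go down and close.

Call:
{"method": "crank_tcp", "body": {"increments": [0,-1,8,0,0,0,0,0,8,0,0,0,0,0,8,0,0,0,0,0,8,0,0,0,0,0,8,0,0,0,0,0,1,0,0,0,0,0,0,0,0,0,0,0,0,0,0,0]}}

```text
time: 3.53
position: [498.9, 130.2, 51.5]
tcp_rot: [-3.142, -0.0, -3.124]
wrist_force: [0.1, -0.1, 0.6]
grip_width: 60.2
grip_force: 0.0
```

Call:
{"method": "crank_tcp", "body": {"increments": [0,0,0,0,0,0,0,0,0,0,0,0,0,0,0,0,0,0,0,0,0,0,0,0,0,0,0,0,0,0,0,0,0,0,0,0], "jaw": 15, "force": 20}}

```text
time: 4.03
position: [498.9, 130.3, 51.7]
tcp_rot: [3.141, 0.0, -3.124]
wrist_force: [0.1, 0.3, 0.4]
grip_width: 27.8
grip_force: 0.0
```

```bash
python3 -c "
from h import *
togo(498.6,129.8,51,3.1586)"
```

```text
to go [ 0.3 -0.5  0.7] [0. 0. 0.] q [-0.51  0.19  0.22  1.98 -0.05  0.97  1.33]
```

Call:
{"method": "crank_tcp", "body": {"increments": [0,0,0,0,0,0,0,0,0,0,0,0,0,0,0,0,0,0,0,0,0,0,0,0], "jaw": 15, "force": 20}}

```text
time: 4.37
position: [498.9, 131.6, 51.7]
tcp_rot: [3.14, 0.0, -3.124]
wrist_force: [0.0, 5.6, -1.1]
grip_width: 23.4
grip_force: 20.0
```

Call:
{"method": "crank_tcp", "body": {"increments": [-0.5,0,0,0,0,0,-0.5,0,0,0,0,0,-0.5,0,0,0,0,0,-0.5,0,0,0,0,0,0,0,0,0,0,0,0,0,0,0,0,0]}}

```text
time: 4.87
position: [500.4, 131.6, 51.7]
tcp_rot: [3.14, -0.001, -3.124]
wrist_force: [-0.9, 5.9, -0.1]
grip_width: 23.3
grip_force: 20.0
```

The grip is on, with about 1.4 mm of sideways offset (5.6 N). I'll centre it, then keep pushing in.

Call:
{"method": "crank_tcp", "body": {"increments": [0,0.8,0,0,0,0,0,0.8,0,0,0,0,-0.5,0,0,0,0,0,-0.5,0,0,0,0,0,0,0,0,0,0,0,0,0,0,0,0,0]}}

```text
time: 5.37
position: [501.7, 131.6, 51.6]
tcp_rot: [-3.141, -0.0, -3.125]
wrist_force: [-2.8, 2.2, 3.5]
grip_width: 23.2
grip_force: 20.0
```

Call:
{"method": "crank_tcp", "body": {"increments": [-0.5,0,0,0,0,0,-0.5,0,0,0,0,0,0,0,0,0,0,0,0,0,0,0,0,0]}}

```text
time: 5.7
position: [502.2, 131.6, 51.6]
tcp_rot: [-3.141, -0.001, -3.125]
wrist_force: [-4.4, 0.4, 6.2]
grip_width: 23.5
grip_force: 20.0
```

Call:
{"method": "crank_tcp", "body": {"increments": [-0.5,0,0,0,0,0,-0.5,0,0,0,0,0,0,0,0,0,0,0,0,0,0,0,0,0]}}

```text
time: 6.03
position: [502.6, 131.6, 51.6]
tcp_rot: [-3.141, -0.003, -3.125]
wrist_force: [-6.9, 1.3, 7.7]
grip_width: 23.1
grip_force: 20.0
```

Call:
{"method": "crank_tcp", "body": {"increments": [-0.5,0,-0.8,0,0,0,-0.3,0,0,0,0,0,0,0,0,0,0,0,0,0,0,0,0,0]}}

```text
time: 6.37
position: [502.5, 131.6, 51.6]
tcp_rot: [-3.141, -0.004, -3.124]
wrist_force: [-6.2, 2.0, 4.2]
grip_width: 23.4
grip_force: 20.0
```

Call:
{"method": "crank_tcp", "body": {"increments": [0,0,0,0,0,0,0,0,0,0,0,0,0,0,0,0,0,0,0,0,0,0,0,0]}}

```text
time: 6.7
position: [502.5, 131.6, 51.7]
tcp_rot: [-3.141, -0.004, -3.124]
wrist_force: [-6.3, 2.5, 4.2]
grip_width: 23.3
grip_force: 20.0
```

Call:
{"method": "crank_tcp", "body": {"increments": [-0.4,0,0,0,0,0,-0.4,0,0,0,0,0,0,0,0,0,0,0,0,0,0,0,0,0,0,0,0,0,0,0,0,0,0,0,0,0,0,0,0,0,0,0,0,0,0,0,0,0]}}

```text
time: 7.37
position: [502.8, 131.6, 51.6]
tcp_rot: [-3.141, -0.006, -3.124]
wrist_force: [-7.9, 1.4, 6.3]
grip_width: 23.3
grip_force: 20.0
```

Inner stop held at 7.9 N (TCP x 502.8). Next I'll pull out.

Call:
{"method": "crank_tcp", "body": {"increments": [0.6,0,0,0,0,0,0.6,0,0,0,0,0,0.6,0,0,0,0,0,0.6,0,0,0,0,0,0.6,0,0,0,0,0,0,0,0,0,0,0]}}

```text
time: 7.87
position: [502.0, 131.6, 51.7]
tcp_rot: [-3.141, -0.001, -3.124]
wrist_force: [-1.9, 2.2, -4.3]
grip_width: 23.0
grip_force: 20.0
```

Call:
{"method": "crank_tcp", "body": {"increments": [0.6,0,0,0,0,0,0.6,0,0,0,0,0,0.6,0,0,0,0,0,0,0,0,0,0,0]}}

```text
time: 8.2
position: [500.7, 131.6, 51.8]
tcp_rot: [-3.141, 0.0, -3.125]
wrist_force: [1.5, 1.1, -10.0]
grip_width: 23.5
grip_force: 20.0
```

Call:
{"method": "crank_tcp", "body": {"increments": [0.6,0,0,0,0,0,0.6,0,0,0,0,0,0,0,0,0,0,0]}}

```text
time: 8.45
position: [499.0, 131.6, 51.9]
tcp_rot: [-3.141, -0.001, -3.124]
wrist_force: [1.4, 1.2, -11.8]
grip_width: 23.1
grip_force: 20.0
```

Call:
{"method": "crank_tcp", "body": {"increments": [0.6,0,1,0,0,0,0.6,0,1,0,0,0,0,0,0,0,0,0]}}

```text
time: 8.7
position: [499.1, 131.7, 51.7]
tcp_rot: [3.141, 0.002, -3.125]
wrist_force: [-1.6, -0.9, 1.5]
grip_width: 23.6
grip_force: 20.0
```

Call:
{"method": "crank_tcp", "body": {"increments": [0.6,0,0,0,0,0,0.6,0,0,0,0,0,0,0,0,0,0,0]}}

```text
time: 8.95
position: [498.6, 131.6, 51.6]
tcp_rot: [3.141, 0.003, -3.125]
wrist_force: [1.2, -1.5, 3.6]
grip_width: 23.4
grip_force: 20.0
```

Call:
{"method": "crank_tcp", "body": {"increments": [0.6,0,0,0,0,0,0.6,0,0,0,0,0,0,0,0,0,0,0]}}

```text
time: 9.2
position: [497.2, 131.6, 51.6]
tcp_rot: [3.141, 0.003, -3.125]
wrist_force: [1.9, -2.1, 5.7]
grip_width: 23.3
grip_force: 20.0
```

Call:
{"method": "crank_tcp", "body": {"increments": [0.6,0,-0.4,0,0,0,0.6,0,0,0,0,0,0,0,0,0,0,0]}}

```text
time: 9.45
position: [496.0, 131.6, 51.6]
tcp_rot: [3.141, 0.003, -3.125]
wrist_force: [3.4, -1.8, 5.7]
grip_width: 23.6
grip_force: 20.0
```

Call:
{"method": "crank_tcp", "body": {"increments": [0.6,0,0,0,0,0,0.6,0,0,0,0,0,0,0,0,0,0,0]}}

```text
time: 9.7
position: [495.5, 131.6, 51.6]
tcp_rot: [3.141, 0.004, -3.125]
wrist_force: [5.5, -2.2, 3.9]
grip_width: 23.4
grip_force: 20.0
```

Call:
{"method": "crank_tcp", "body": {"increments": [0.5,0,0,0,0,0,0.5,0,0,0,0,0,0,0,0,0,0,0]}}

```text
time: 9.95
position: [495.1, 131.6, 51.6]
tcp_rot: [3.141, 0.006, -3.125]
wrist_force: [8.2, -1.8, 2.0]
grip_width: 23.5
grip_force: 20.0
```

The left float is about 5.3 mm, so this is the tight unit. I'll hold here, then push it straight back in and leave it there.

Call:
{"method": "crank_tcp", "body": {"increments": [0,0,0,0,0,0,0,0,0,0,0,0,0,0,0,0,0,0,0,0,0,0,0,0,0,0,0,0,0,0]}}

```text
time: 10.37
position: [495.2, 131.6, 51.7]
tcp_rot: [3.141, 0.006, -3.125]
wrist_force: [7.7, -1.2, 2.0]
grip_width: 23.4
grip_force: 20.0
```

Call:
{"method": "crank_tcp", "body": {"increments": [-0.8,0,0,0,0,0,-0.8,0,0,0,0,0,-0.8,0,0,0,0,0,-0.8,0,0,0,0,0,-0.8,0,0,0,0,0,0,0,0,0,0,0]}}

```text
time: 10.87
position: [496.4, 131.6, 51.6]
tcp_rot: [-3.142, -0.0, -3.125]
wrist_force: [-1.3, -2.7, 9.7]
grip_width: 23.6
grip_force: 20.0
```

Call:
{"method": "crank_tcp", "body": {"increments": [-0.6,0,0,0,0,0,-0.6,0,0,0,0,0,-0.6,0,0,0,0,0,-0.6,0,0,0,0,0,0,0,0,0,0,0]}}

```text
time: 11.28
position: [498.5, 131.6, 51.6]
tcp_rot: [-3.141, -0.001, -3.125]
wrist_force: [-1.8, -3.3, 10.2]
grip_width: 23.4
grip_force: 20.0
```

Call:
{"method": "crank_tcp", "body": {"increments": [-0.6,0.3,-0.7,0,0,0,-0.6,0,-0.7,0,0,0,-0.6,0,0,0,0,0,0,0,0,0,0,0]}}

```text
time: 11.62
position: [499.6, 131.6, 51.6]
tcp_rot: [-3.141, -0.002, -3.125]
wrist_force: [-0.9, -3.5, 4.3]
grip_width: 23.3
grip_force: 20.0
```

Call:
{"method": "crank_tcp", "body": {"increments": [-0.6,0,0,0,0,0,-0.6,0,0,0,0,0,0,0,0,0,0,0]}}

```text
time: 11.87
position: [501.4, 131.7, 51.7]
tcp_rot: [-3.141, -0.001, -3.125]
wrist_force: [-1.2, -3.9, 1.7]
grip_width: 23.8
grip_force: 20.0
```

Call:
{"method": "crank_tcp", "body": {"increments": [-0.5,0,0,0,0,0,-0.5,0,0,0,0,0,0,0,0,0,0,0]}}

```text
time: 12.12
position: [501.9, 131.7, 51.7]
tcp_rot: [-3.141, -0.002, -3.125]
wrist_force: [-3.2, -4.6, 3.3]
grip_width: 23.3
grip_force: 20.0
```

Call:
{"method": "crank_tcp", "body": {"increments": [0.3,-0.9,0,0,0,0,0.2,0,-0.4,0,0,0,0,0,0,0,0,0,0,0,0,0,0,0]}}

```text
time: 12.45
position: [501.7, 131.7, 51.7]
tcp_rot: [3.141, -0.001, -3.124]
wrist_force: [-0.1, -1.4, -5.1]
grip_width: 23.1
grip_force: 20.0
```

Call:
{"method": "crank_tcp", "body": {"increments": [0,0,0,0,0,0,0,0,0,0,0,0,0,0,0,0,0,0,0,0,0,0,0,0,0,0,0,0,0,0,0,0,0,0,0,0], "jaw": 60}}

```text
time: 12.95
position: [502.7, 131.6, 52.9]
tcp_rot: [3.141, 0.001, -3.124]
wrist_force: [-0.1, 0.5, 0.6]
grip_width: 54.8
grip_force: 0.0
```

Call:
{"method": "crank_tcp", "body": {"increments": [0,0,-15,0,0,0,0,0,-15,0,0,0,0,0,-15,0,0,0,0,0,-15,0,0,0,0,0,-15,0,0,0,0,0,-15,0,0,0,0,0,0,0,0,-0.119,0,0,0,0,0,-0.119,0,0,0,0,0,0]}}

```text
time: 13.7
position: [502.6, 131.4, 143.1]
tcp_rot: [3.141, 0.001, -2.883]
wrist_force: [0.0, -0.8, -0.5]
grip_width: 60.1
grip_force: 0.0
```

Run:
```python
from h import *
togo(504.8,-202.0,51,np.pi+.255)
```

```text
to go [  83.1 -323.    91.9] [0.    0.001 0.003] q [-0.51  0.1   0.22  1.88 -0.02  1.16  1.54]
```

Call:
{"method": "crank_tcp", "body": {"increments": [6.9,-26.9,0,0,0,0,6.9,-26.9,0,0,0,0,6.9,-26.9,0,0,0,0,6.9,-26.9,0,0,0,0,6.9,-26.9,0,0,0,0,6.9,-26.9,0,0,0,0,6.9,-26.9,0,0,0,0,6.9,-26.9,0,0,0,0,6.9,-26.9,0,0,0,0,6.9,-26.9,0,0,0,0,6.9,-26.9,0,0,0,0,6.9,-26.9,0,0,0,0,0,0,0,0,0,0,0,0,0,0,0,0]}}

```text
time: 14.87
position: [503.1, -203.8, 142.4]
tcp_rot: [-3.141, -0.0, -2.893]
wrist_force: [0.8, 1.1, 0.2]
grip_width: 60.0
grip_force: 0.0
```

Run:
```python
from h import *
togo(504.8,-202.0,51,np.pi+.255)
im=ctrl.get_image("top")[:,:,::-1];a=cv2.resize(im[130:210,195:275],None,fx=5,fy=5,interpolation=cv2.INTER_CUBIC)
im=ctrl.get_image("scene")[:,:,::-1];b=cv2.resize(im[175:275,270:370],None,fx=4,fy=4,interpolation=cv2.INTER_CUBIC)
cv2.imwrite("pics/c3.png",np.hstack([a,b]))
```

```text
to go [-2.1  1.3 91.4] [-0.    -0.    -0.007] q [-0.13  0.16  0.51  1.84 -0.08  1.17  2.23]
```

View pics/c3.png

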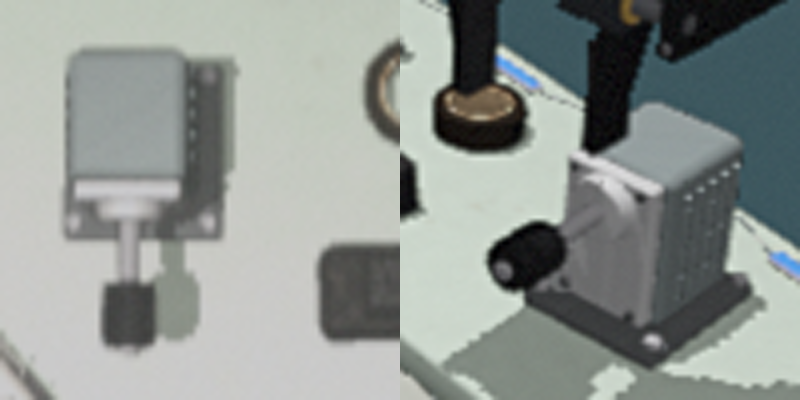

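The left hub now sits about 2–3 mm further in, and nothing else has moved. In the scene crop the fingertips, near (475,70) and (605,140), are centred above the right hub at (530,255), so I'll go down.

Call:
{"method": "crank_tcp", "body": {"increments": [-2,1.3,15,0,0,-0.007,0,0,15,0,0,0,0,0,15,0,0,0,0,0,10,0,0,0,0,0,10,0,0,0,0,0,10,0,0,0,0,0,8,0,0,0,0,0,8,0,0,0,0,0,0,0,0,0,0,0,0,0,0,0]}}

```text
time: 15.8
position: [505.1, -200.2, 51.3]
tcp_rot: [3.141, -0.001, -2.88]
wrist_force: [0.8, 0.1, 0.1]
grip_width: 59.9
grip_force: 0.0
```

Call:
{"method": "crank_tcp", "body": {"increments": [0,0,0,0,0,0,0,0,0,0,0,0,0,0,0,0,0,0,0,0,0,0,0,0,0,0,0,0,0,0,0,0,0,0,0,0,0,0,0,0,0,0,0,0,0,0,0,0,0,0,0,0,0,0], "jaw": 15, "force": 20}}

```text
time: 16.55
position: [505.5, -200.4, 51.7]
tcp_rot: [-3.141, 0.0, -2.88]
wrist_force: [-0.1, -0.6, 0.2]
grip_width: 23.2
grip_force: 20.0
```

```bash
python3 -c "
from h import *
togo(504.8,-202.0,51,np.pi+.255)
print(ctrl.read_state()['wrist_force']@Ro.from_euler('z',.255).as_matrix())"
```

```text
to go [ 1.1 -1.4  0.7] [-0.     0.     0.007] q [-0.11  0.27  0.49  1.92 -0.15  0.99  2.29]
[-0.27202968 -0.56281514  0.18510612]
```

Call:
{"method": "crank_tcp", "body": {"increments": [-0.6,0,0,0,0,0,-0.6,0,0,0,0,0,-0.6,0,0,0,0,0,-0.6,0,0,0,0,0,0,0,0,0,0,0]}}

```text
time: 16.97
position: [507.8, -199.8, 51.6]
tcp_rot: [-3.141, 0.0, -2.88]
wrist_force: [-1.5, -1.7, 1.3]
grip_width: 23.4
grip_force: 20.0
```

Call:
{"method": "crank_tcp", "body": {"increments": [-0.6,0,0,0,0,0,-0.6,0,0,0,0,0,0,0,0,0,0,0]}}

```text
time: 17.22
position: [509.0, -199.5, 51.6]
tcp_rot: [-3.141, 0.0, -2.879]
wrist_force: [-0.6, -2.8, 2.7]
grip_width: 23.3
grip_force: 20.0
```

Call:
{"method": "crank_tcp", "body": {"increments": [-0.6,0,0,0,0,0,-0.6,0,0,0,0,0,0,0,0,0,0,0]}}

```text
time: 17.47
position: [510.2, -199.2, 51.7]
tcp_rot: [-3.141, 0.0, -2.879]
wrist_force: [-0.5, -2.4, 2.3]
grip_width: 23.5
grip_force: 20.0
```

Call:
{"method": "crank_tcp", "body": {"increments": [-0.6,0,0,0,0,0,-0.6,0,0,0,0,0,-0.6,0,0,0,0,0,0,0,0,0,0,0]}}

```text
time: 17.8
position: [512.0, -198.7, 51.7]
tcp_rot: [-3.141, 0.0, -2.879]
wrist_force: [-1.4, -2.3, 2.1]
grip_width: 23.7
grip_force: 20.0
```

Call:
{"method": "crank_tcp", "body": {"increments": [-0.6,0,0,0,0,0,-0.6,0,0,0,0,0,0,0,0,0,0,0]}}

```text
time: 18.05
position: [513.1, -198.4, 51.7]
tcp_rot: [-3.141, 0.0, -2.879]
wrist_force: [-0.7, -4.5, 1.5]
grip_width: 23.4
grip_force: 20.0
```

Call:
{"method": "crank_tcp", "body": {"increments": [-0.6,0,0,0,0,0,-0.6,0,0,0,0,0,0,0,0,0,0,0]}}

```text
time: 18.3
position: [514.3, -198.1, 51.7]
tcp_rot: [-3.141, 0.0, -2.879]
wrist_force: [-0.1, -4.5, 3.6]
grip_width: 23.4
grip_force: 20.0
```

Call:
{"method": "crank_tcp", "body": {"increments": [-0.6,-0.5,0,0,0,0,-0.6,0,0,0,0,0,-0.6,0,0,0,0,0,0,0,0,0,0,0]}}

```text
time: 18.63
position: [515.3, -197.8, 51.6]
tcp_rot: [3.141, -0.001, -2.879]
wrist_force: [-2.8, -2.9, 6.5]
grip_width: 23.7
grip_force: 20.0
```

Call:
{"method": "crank_tcp", "body": {"increments": [-0.6,0,0,0,0,0,-0.6,0,0,0,0,0,0,0,0,0,0,0]}}

```text
time: 18.88
position: [515.6, -197.7, 51.6]
tcp_rot: [3.14, -0.003, -2.88]
wrist_force: [-5.0, -2.7, 7.3]
grip_width: 23.3
grip_force: 20.0
```

Call:
{"method": "crank_tcp", "body": {"increments": [-0.5,0,0,0,0,0,-0.5,0,0,0,0,0,0,0,0,0,0,0]}}

```text
time: 19.13
position: [515.9, -197.7, 51.6]
tcp_rot: [3.14, -0.004, -2.88]
wrist_force: [-6.9, -4.1, 8.6]
grip_width: 23.4
grip_force: 20.0
```

Axial force is about 7.7 N against the inner stop. I'll hold it there.

Call:
{"method": "crank_tcp", "body": {"increments": [-0.2,0,0,0,0,0,0,0,0,0,0,0,0,0,0,0,0,0,0,0,0,0,0,0,0,0,0,0,0,0,0,0,0,0,0,0]}}

```text
time: 19.63
position: [515.9, -197.6, 51.6]
tcp_rot: [3.14, -0.004, -2.88]
wrist_force: [-7.3, -2.9, 9.0]
grip_width: 23.3
grip_force: 20.0
```

Call:
{"method": "crank_tcp", "body": {"increments": [0.8,-0.3,-0.5,0,0,0,0.8,0,0,0,0,0,0.8,0,0,0,0,0,0.8,0,0,0,0,0,0.8,0,0,0,0,0,0.8,0,0,0,0,0,0,0,0,0,0,0]}}

```text
time: 20.22
position: [514.2, -198.1, 51.7]
tcp_rot: [3.142, 0.001, -2.879]
wrist_force: [2.3, -2.2, -3.4]
grip_width: 23.6
grip_force: 20.0
```

Call:
{"method": "crank_tcp", "body": {"increments": [0.8,0,0.5,0,0,0,0.8,0,0,0,0,0,0.8,0,0,0,0,0,0.8,0,0,0,0,0,0,0,0,0,0,0]}}

```text
time: 20.63
position: [510.5, -199.1, 51.7]
tcp_rot: [3.141, 0.0, -2.879]
wrist_force: [1.3, 0.2, 0.1]
grip_width: 23.6
grip_force: 20.0
```

Call:
{"method": "crank_tcp", "body": {"increments": [0.8,0,0,0,0,0,0.8,0,0,0,0,0,0.8,0,0,0,0,0,0.8,0,0,0,0,0,0.8,0,0,0,0,0,0.8,0,0,0,0,0,0,0,0,0,0,0]}}

```text
time: 21.22
position: [505.7, -200.4, 51.6]
tcp_rot: [3.141, -0.0, -2.879]
wrist_force: [0.1, 3.0, 3.7]
grip_width: 23.3
grip_force: 20.0
```

Call:
{"method": "crank_tcp", "body": {"increments": [0.6,0,0,0,0,0,0.6,0,0,0,0,0,0.6,0,0,0,0,0,0,0,0,0,0,0]}}

```text
time: 21.55
position: [504.1, -200.8, 51.6]
tcp_rot: [3.141, 0.0, -2.879]
wrist_force: [0.7, 3.7, 3.9]
grip_width: 23.4
grip_force: 20.0
```

Call:
{"method": "crank_tcp", "body": {"increments": [0.6,0,0,0,0,0,0.6,0,0,0,0,0,0,0,0,0,0,0]}}

```text
time: 21.8
position: [502.9, -201.2, 51.6]
tcp_rot: [3.141, 0.0, -2.879]
wrist_force: [-0.5, 5.4, 4.6]
grip_width: 23.8
grip_force: 20.0
```

Call:
{"method": "crank_tcp", "body": {"increments": [0.6,0.7,-0.6,0,0,0,0.6,0,0,0,0,0,0,0,0,0,0,0]}}

```text
time: 22.05
position: [501.0, -201.6, 51.7]
tcp_rot: [-3.142, -0.001, -2.88]
wrist_force: [1.5, 1.4, -1.2]
grip_width: 23.4
grip_force: 20.0
```

Call:
{"method": "crank_tcp", "body": {"increments": [0.6,0,0,0,0,0,0.6,0,0,0,0,0,0,0,0,0,0,0]}}

```text
time: 22.3
position: [500.6, -201.7, 51.7]
tcp_rot: [-3.141, 0.0, -2.88]
wrist_force: [3.8, 0.9, -4.7]
grip_width: 23.2
grip_force: 20.0
```

Call:
{"method": "crank_tcp", "body": {"increments": [0.5,0,0,0,0,0,0.5,0,0,0,0,0,0,0,0,0,0,0]}}

```text
time: 22.55
position: [500.2, -201.9, 51.8]
tcp_rot: [-3.141, 0.001, -2.879]
wrist_force: [5.7, 1.0, -7.4]
grip_width: 23.3
grip_force: 20.0
```

Call:
{"method": "crank_tcp", "body": {"increments": [0.5,0,0.6,0,0,0,0.5,0,0,0,0,0,0,0,0,0,0,0]}}

```text
time: 22.8
position: [500.0, -201.9, 51.7]
tcp_rot: [-3.141, 0.003, -2.879]
wrist_force: [6.0, 2.6, -5.7]
grip_width: 23.9
grip_force: 20.0
```

Call:
{"method": "crank_tcp", "body": {"increments": [0.2,0,0,0,0,0,0,0,0,0,0,0,0,0,0,0,0,0,0,0,0,0,0,0,0,0,0,0,0,0,0,0,0,0,0,0]}}

```text
time: 23.3
position: [500.0, -201.9, 51.8]
tcp_rot: [-3.14, 0.003, -2.879]
wrist_force: [6.6, 3.3, -7.6]
grip_width: 23.5
grip_force: 20.0
```

Axial force is about 7.2 N and the float about 14.5 mm, so the right unit is the slack one. I'll hold a little harder, then relax the push and let go.

Call:
{"method": "crank_tcp", "body": {"increments": [0.4,0,0.3,0,0,0,0,0,0,0,0,0,0,0,0,0,0,0,0,0,0,0,0,0,0,0,0,0,0,0,0,0,0,0,0,0]}}

```text
time: 23.8
position: [500.0, -201.9, 51.7]
tcp_rot: [-3.14, 0.004, -2.879]
wrist_force: [6.8, 3.2, -5.5]
grip_width: 23.5
grip_force: 20.0
```

Call:
{"method": "crank_tcp", "body": {"increments": [-0.6,0.3,0.4,0,0,0,-0.6,0,0.4,0,0,0,-0.6,0,0,0,0,0,0,0,0,0,0,0,0,0,0,0,0,0]}}

```text
time: 24.22
position: [500.5, -201.7, 51.6]
tcp_rot: [-3.141, 0.002, -2.879]
wrist_force: [1.5, 2.7, 5.2]
grip_width: 23.6
grip_force: 20.0
```

Call:
{"method": "crank_tcp", "body": {"increments": [-0.3,0.2,-0.6,0,0,0,0,0,0,0,0,0,0,0,0,0,0,0]}}

```text
time: 24.47
position: [500.5, -201.8, 51.6]
tcp_rot: [-3.141, 0.001, -2.88]
wrist_force: [3.4, 1.6, 4.3]
grip_width: 23.3
grip_force: 20.0
```

Call:
{"method": "crank_tcp", "body": {"increments": [0,0,0,0,0,0,0,0,0,0,0,0,0,0,0,0,0,0,0,0,0,0,0,0,0,0,0,0,0,0,0,0,0,0,0,0,0,0,0,0,0,0], "jaw": 60}}

```text
time: 25.05
position: [499.7, -201.3, 50.9]
tcp_rot: [3.141, -0.0, -2.879]
wrist_force: [0.4, 0.4, -0.1]
grip_width: 57.8
grip_force: 0.0
```

Call:
{"method": "crank_tcp", "body": {"increments": [0,0,-15,0,0,0,0,0,-15,0,0,0,0,0,-15,0,0,0,0,0,-15,0,0,0,0,0,-15,0,0,0,0,0,-15,0,0,0,0,0,-15,0,0,0,0,0,-15,0,0,0,0,0,-15,0,0,0,0,0,0,0,0,0]}}

```text
time: 25.88
position: [501.6, -202.0, 189.1]
tcp_rot: [-3.139, 0.005, -2.879]
wrist_force: [0.5, -0.0, 0.4]
grip_width: 59.9
grip_force: 0.0
```

Call:
{"method": "crank_tcp", "body": {"increments": [15,25,0,0,0,0,15,25,0,0,0,0,15,25,0,0,0,0,15,25,0,0,0,0,0,25,0,0,0,0,0,25,0,0,0,0,0,0,0,0,0,0,0,0,0,0,0,0,0,0,0,0,0,0]}}

```text
time: 26.63
position: [403.0, -72.5, 185.7]
tcp_rot: [-3.141, -0.0, -2.88]
wrist_force: [0.2, -0.6, -0.5]
grip_width: 60.1
grip_force: 0.0
```

Run:
```python
from h import *
im=ctrl.get_image("top")[:,:,::-1]
cv2.imwrite("pics/c4.png",np.vstack([cv2.resize(x[125:215,195:395],None,fx=3,fy=3,interpolation=cv2.INTER_CUBIC) for x in (im,cv2.imread("pics/top0.png"))]))
```

```text
(no output)
```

View pics/c4.png

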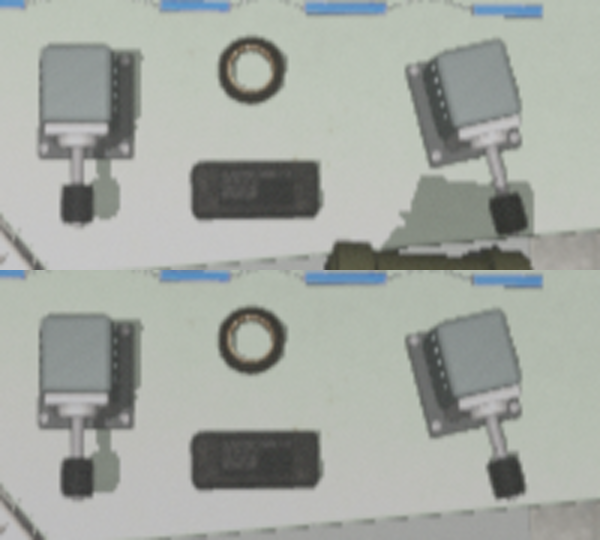

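The final picture (now on top, start below) shows the right hub further out (bottom edge at row 233, 228 at the start) and the left hub further in. The tape and brick haven't moved, so I'll hand the job in.

```bash
python3 -c "
from workcell import ctrl
print(ctrl.close_job())"
```

```text
the job is handed in; nothing more can be done
None
```

I checked both units and handed the job in, but the hand-in gave no verdict: the left unit has about 5.3 mm of float and is left pushed in, and the right has about 14.5 mm (the slack one) and is left pulled out, both let go.

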